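Unclamp a hinge leaf and hold it knuckle-in-knuckle on the jamb for pinning

ROBOT

A 6-joint arm with a two-finger parallel gripper is mounted at the origin on the work surface. World frame = base frame: x ahead of the robot, y to its left, z up, the work surface at z = 0. Lengths are in mm, angles in rad, forces in N, time in s.
With the tool pointing down it reaches from about 350 to 875 mm from the base axis. Payload 4.2 kg.
Tool frame: the origin (TCP) lies at the very end of the fingers, on their centre line; the grasp point (between the pads) lies 19 mm behind it; z points along the fingers, y is the line along which they close (so a half turn about z gives the same grasp; the last joint's range is limited). The gripper opens to 85 mm and grips with 20 to 120 N. Pads are 22 mm wide; open, the fingers measure 114 mm over their backs; the gripper's body (76 mm by 85 mm) begins 54 mm behind the grasp point. The pads swing forward as they close: fully open they stand 13 mm farther back than shut.
Start: joints at [1.539, 0.385, 0.008, 0, -1.194, -0.259], TCP at [179.167, 598.747, 231.312] pointing down, gripper open.
Joint ranges: [-3.14, 3.14], [-1.21, 2.06], [-1.07, 1.41], [-3.16, 2.05], [-2.99, -0.16], [-3.1, 3.1]. Speed limits (rad/s): [2.79, 2.79, 3.14, 3.14, 3.14, 3.14].

INTERFACE

Orientations are given as a unit quaternion [x, y, z, w].
In Python, from bench import arm gives the robot as it stands.
- The arm moves only by the tool servo_tool, never from a script. Its argument "rows" is a list that holds one entry, the list of rows, each a list of 7 numbers: the finger opening in mm, from 0 to 85.4, then the shift along the tool's x, y, z in mm, then the turn, a rotation vector about the tool's x, y, z in rad. A call has 1 to 10 rows; each row is the pose to reach, as a shift and turn from the pose commanded when the call began, along the tool's axes at that moment; what a row does not reach only later rows make up. A row lasts 1/8 s, in which the tool goes at most 62.5 mm and 10.7 degrees, less where a joint would pass 70% of its speed; a pose out of reach is approached as far as the arm can. A call with a gripper value outside its range is refused whole. The fingers move at their own pace and stop on an object; the grip force is fixed at half the most. Time passes only in rows, so rows that repeat a pose let the fingers close. It gives the time, the measured TCP pose, the force, the opening and the grip force at its end, in the units of the state.
- arm.read_state(): the state, without advancing time (a new reading comes with each control period).
- arm.get_image(name): name is "side" or "top" or "wrist"; returns the picture (400x640x3 uint8, red, green, blue); there is no depth.
- arm.camera_params(name): a dict with "intrinsics" (3x3 intrinsics, pixels), "R" (3x3) and "t" (3): a world point X has camera coordinates R X + t. Camera axes: x right, y down, z forward; pixel columns grow to the right and rows downward; lengths in mm; the calibration is good to about 2 mm. A picture is of the moment at which its call begins: read the wrist's pose just before it. camera_params takes no time and is no camera call; for the wrist camera it gives the pose at the moment of the call.
- arm.job_done(): hands the job in; it is judged then, once.
The state is a dict: "clock": time; "joints": joint angles; "joint_vel": joint speeds; "joint_efforts": joint torques, N m; "position": TCP position; "ee_rot": TCP orientation; "contact_force": force on the tool from outside, world axes, zero at the start; "wrist_torque": the same for the moment, N m; "gripper_width": finger opening in mm; "grasp_force": force on a finger pad.
Only numpy, scipy, OpenCV 4.12 (cv2) and the standard library are available. Lean on these libraries where they do the work, as an engineer would, in place of code of your own. Each camera call takes 0.05 s, during which the arm holds its last target. There are 200 camera calls.

TASK

Slide the small vise's jaw (the one with the red handle) fully open and leave it open, then lift the finished brass hinge leaf up out of the vise. Bring it to the grey jamb block and lower its knuckle gently into the gap between the two knuckles of the fixed leaf, until the hole through all three is in one straight line, as a hinge pin would need. Finish while still holding it there in the gripper, upright, lined up and carried by the gripper alone; leave the dish with the pin, the screwdriver and the wrench where they lie.

Things in the scene. Friction and masses are not known exactly. Their poses are not given: they have to be found in the camera images.
- vise_jaw (a joint): opening of the vise's sliding jaw in m: about 0 (up to 0.003) = clamped on the leaf, 0.040 = fully open at its stop. It slides level along the +x direction of jaw_handle, needs about 3 N, and stays where it is left.
- jaw_handle (a point): grip point on the red handle, an upright flat bar on the blue sliding jaw: 24 mm along its x, 12 mm thick (y), from 25 mm below this point to 20 mm above it (the jaw's 44 mm wide flat top lies 25 mm below). +x is the opening direction, away from the leaf; z up. Best pinched from above across its y and pulled along +x.
- vise: blue vise fixed to the bench, 190 x 90 mm, jaw tops 60 mm above the bench. Origin: on the bench right below the clamped leaf's hole; x = the jaw's opening direction, y along the leaf's hole, z up. Its bed runs from -45 to +145 mm along x; the handle is at x = 75 mm when closed. The sliding jaw's steel nose reaches over the leaf's knuckle and traps it until the jaw opens.
- leaf: brass hinge leaf, 0.4 kg: plate 10 mm thick (x), 60 wide (y), 70 high (z), on a central round knuckle, 22 mm diameter, 36 long (y), with a 10 mm hole. Origin: hole centre; y along the hole, z to the plate, which fills 14 to 84 mm above it. Starts upright in the vise, knuckle down, hole 35 mm above the bench, on ledges under the plate's lower corners; it keeps standing there when the jaw opens.
- leaf_hole (a point): centre of the hole in the loose leaf's knuckle (origin of the leaf, same axes)
- leaf_plate (a point): centre of the loose leaf's plate, 49 mm above its hole (same axes): pinch the plate here or up to 20 mm higher, across its 10 mm thickness (x)
- jamb: grey jamb block fixed to the bench, 60 mm (x) by 120 mm (y), 64 mm high, origin under its centre on the bench. A 6 mm brass leaf lies on its top and carries two brass knuckles, 22 mm in diameter, that stick out beyond its +x face.
- jamb_hole (a point): midway between the two fixed knuckles, on the line of their 10 mm holes: 47 mm along the jamb's x from its centre, 75 mm above the bench; y along the holes, z up. Each knuckle runs from 22 to 50 mm either side along y: the gap is 44 mm for the 36 mm loose knuckle, open above and below; the block's face is 17 mm behind. The loose leaf's y goes along this y, either way round (its faces are alike).
- dish: bystander: black parts dish 90 x 70 x 22 mm with the hinge pin in it, origin under its centre
- pin: bystander: steel hinge pin, 6 mm in diameter, 66 mm long, lying in the dish; not needed now
- driver: bystander: yellow screwdriver lying on the bench
- wrench: bystander: wrench lying on the bench
Things that resemble listed ones, but are neither listed nor needed, are in the scene too. There is more than one size of the leaf; the one meant has the size given above.

How it is judged:
By the outcome, as a careful person would: the job done as asked, in the order asked, and still so for the second after the job is handed in, while the arm keeps its last pose, push and grip.
It also fails if it takes over 51 s, if anything falls off the work surface, if the arm or the gripper's body presses on something with over 40 N, if the wrist force passes 120 N, or if a joint passes its speed limit or range.

## Working session

There is one attempt and no reset: what is moved stays moved. The work goes in short steps, Python scripts to look and compute and a tool call to move; the robot and the scene stay as the last step left them, time stands still between calls to the robot, and variables do not carry over. Pictures are saved under pics/ and viewed, at most 10 in all, crops included, and the job is handed in when it is done.

Besides the shell and the picture viewer there is one more tool, called after ">>>" by a JSON object that holds its "name" and its "arguments", one argument or row to a line. servo_tool: Moves the arm, as the interface text tells. Its arguments: {"type":"object","properties":{"rows":{"type":"array"}},"required":["rows"]}

```bash
mkdir -p pics; cat > h.py <<'E'
import numpy as np, cv2
from bench import arm
from scipy.spatial.transform import Rotation as Ro
def P(n):
    c=arm.camera_params(n); return np.array(c["intrinsics"]),np.array(c["R"]),np.array(c["t"])
def proj(p,X):
    K,R,t=p; q=K@(R@np.array(X,float)+t); return q[:2]/q[2]
def onz(p,uv,z):
    K,R,t=p; d=R.T@np.linalg.inv(K)@np.array([uv[0],uv[1],1.]); c=-R.T@t; return c+d*(z-c[2])/d[2]
def tri(ps,uvs):
    A=[];b=[]
    for (K,R,t),uv in zip(ps,uvs):
        d=R.T@np.linalg.inv(K)@np.array([uv[0],uv[1],1.]); d/=np.linalg.norm(d); M=np.eye(3)-np.outer(d,d); A.append(M); b.append(M@(-R.T@t))
    return np.linalg.lstsq(np.vstack(A),np.hstack(b),rcond=None)[0]
def snap(n,f):
    p=P(n); im=cv2.cvtColor(np.array(arm.get_image(n)),cv2.COLOR_RGB2BGR); cv2.imwrite('pics/'+f,im); return p,im
E
python3 - <<'E'
from h import *
a=snap('top','t0.png');b=snap('side','s0.png')
for n,(p,i) in zip('ts',(a,b)): print(n,-p[1].T@p[2],p[1][2],p[0][0,0])
s=arm.read_state();print(s['ee_rot'],s['clock'])
p,i=snap('wrist','w0.png');print(-p[1].T@p[2],p[1])
E
```

```text
t [ 291.29031183  -14.20770038 1332.57576861] [ 0.20678795  0.01298059 -0.97829967] 483.53634895385227
s [  69.54499563 -867.84647142  694.65170433] [ 0.41774454  0.73543215 -0.53350638] 361.8438866668701
[ 9.89438697e-01 -1.44948831e-01 -1.10732330e-04  9.42944621e-04] 0.1
[250.93430671 576.73339867 373.01983741] [[-0.28657471 -0.95805687  0.00140024]
 [-0.91664068  0.27461077  0.29044586]
 [-0.27864817  0.08195092 -0.9568904 ]]
```

View pics/t0.png

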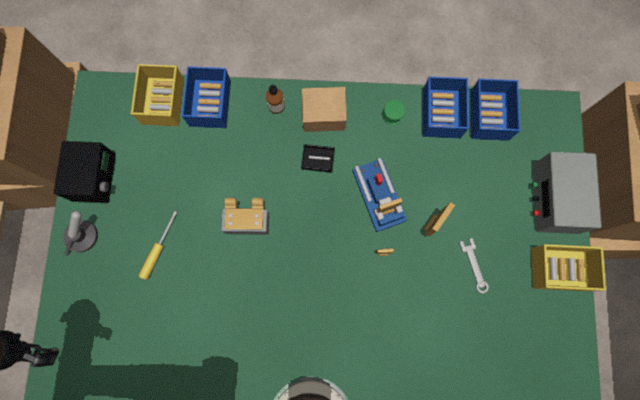

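View pics/s0.png

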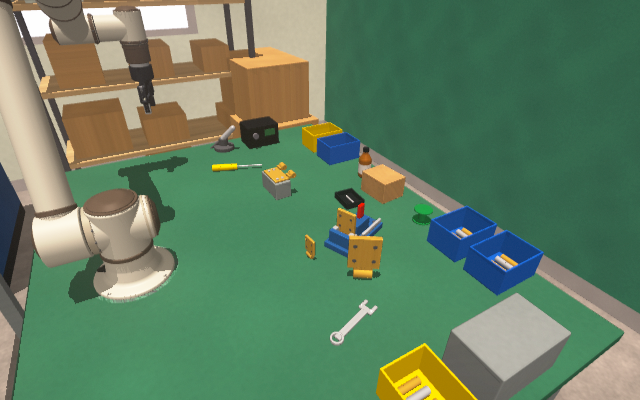

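The top view shows three possible leaves: one in the vise at (390,205), a bigger one at (440,219) and a small one at (385,252). The side view shows them at (346,221), (365,250) and (310,247). By the description I choose the one in the blue vise with the red handle (top 379,179). The jamb is at top (245,218) and side (277,182). I'll check this in one close crop.

```bash
python3 - <<'E'
import cv2,numpy as np
t=cv2.imread('pics/t0.png');s=cv2.imread('pics/s0.png')
r=lambda i,x,y:cv2.resize(i[y:y+60,x:x+80],None,fx=5,fy=5,interpolation=cv2.INTER_CUBIC)
r2=lambda i,x,y:cv2.resize(i[y:y+60,x:x+80],None,fx=5,fy=5,interpolation=cv2.INTER_CUBIC)
cv2.imwrite('pics/c0.png',np.vstack([np.hstack([r(t,340,160),r(s,315,200)]),np.hstack([r(t,205,185),r(s,240,150)])]))
E
```

```text
(no output)
```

View pics/c0.png

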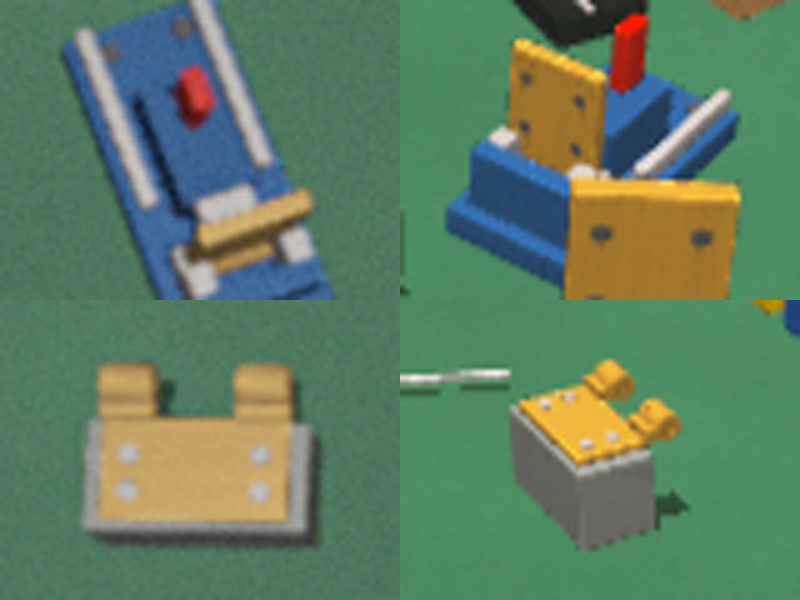

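The crop shows the 60x70 leaf clamped in the blue vise. Its top edge runs from (200,232) to (310,200) in the top crop, and from (513,42) to (606,72) in the side crop. The red bar is at (192,80) and (630,22). The jamb's two knuckles are at (128,385) and (263,385), and in the side crop at (612,380) and (660,420).

```bash
python3 - <<'E'
from h import *
pt,ps=P('top'),P('side')
def T(u,v,x,y,ox,oy,px,py): 
    return tri([pt,ps],[(ox+u/5,oy+v/5),(px+(x-400)/5,py+y/5)])
v=lambda u,w,x,y:T(u,w,x,y,340,160,315,200)
j=lambda u,w,x,y:T(u,w-300,x,y-300,205,185,240,150)
A=v(203,235,513,42);B=v(308,200,606,72);H=v(192,80,630,22)
print('leaf',A,B,(A+B)/2,np.linalg.norm(A-B));print('handle top',H)
C=(A+B)/2; d=B-A; print('y dir deg',np.degrees(np.arctan2(d[1],d[0])), 'C->H deg',np.degrees(np.arctan2(*(H-C)[1::-1])),np.linalg.norm((H-C)[:2]))
k1=j(128,390,612,380);k2=j(263,390,660,420);print('knuckles',k1,k2,np.linalg.norm(k1-k2),(k1+k2)/2)
for c in [(85,530),(312,530),(312,425),(90,425)]: print('jamb z64',onz(pt,(205+c[0]/5,185+(c[1]-300)/5),64)[:2])
s=arm.read_state(); R=Ro.from_quat(s['ee_rot']).as_matrix(); print(R)
E
```

```text
leaf [ 544.80179683 -156.27456017  117.84126409] [ 567.57027271 -210.49958276  121.60302792] [ 556.18603477 -183.38707147  119.72214601] 58.93137904929766
handle top [ 631.52840049 -150.72438411  100.47187046]
y dir deg -67.22301380031362 C->H deg 23.43786620527135 82.11773996715355
knuckles [549.18906079 236.66849449  73.31946451] [553.02729546 164.69793584  72.79195398] 72.07476413809613 [551.10817813 200.68321516  73.05570925]
jamb z64 [473.2840038  255.22637023]
jamb z64 [478.89423998 134.92805996]
jamb z64 [535.51578835 138.84599202]
jamb z64 [529.99631216 257.5746379 ]
[[ 9.57978608e-01 -2.86839418e-01 -3.65734481e-04]
 [-2.86839627e-01 -9.57977221e-01 -1.63445621e-03]
 [ 1.18461168e-04  1.67068123e-03 -9.99998597e-01]]
```

```bash
cat >> h.py <<'E'
def goal(pos,yaw):
    """shift and turn in tool axes to bring the TCP to pos, pointing down, tool y at world angle yaw (deg)"""
    s=arm.read_state(); R=Ro.from_quat(s['ee_rot']).as_matrix(); a=np.radians(yaw)
    y=np.array([np.cos(a),np.sin(a),0]); z=np.array([0,0,-1.]); G=np.c_[np.cross(y,z),y,z]
    print('shift',(R.T@(np.array(pos)-s['position'])).round(2),'turn',Ro.from_matrix(R.T@G).as_rotvec().round(4))
E
python3 -c "
from h import *
goal([600,-140,240],113);print(P('wrist')[0])"
```

```text
shift [615.05 586.59  -8.48] turn [ 6.0000e-04 -2.1000e-03  2.4492e+00]
[[353.7258583    0.         316.60565374]
 [  0.         353.7258583  200.25370883]
 [  0.           0.           1.        ]]
```

>>> {"name": "servo_tool", "arguments": {
  "rows": [
    [[85,615,587,-8,0,0,2.449],[85,615,587,-8,0,0,2.449],[85,615,587,-8,0,0,2.449],[85,615,587,-8,0,0,2.449],[85,615,587,-8,0,0,2.449],[85,615,587,-8,0,0,2.449],[85,615,587,-8,0,0,2.449],[85,615,587,-8,0,0,2.449],[85,615,587,-8,0,0,2.449],[85,615,587,-8,0,0,2.449]]
  ]
}}

```text
clock: 1.4
position: [489.2, 53.8, 237.3]
ee_rot: [-0.466, 0.885, 0.0, 0.0]
contact_force: [1.4, 1.0, 0.3]
gripper_width: 85.0
grasp_force: 0.0
```

```bash
python3 -c "
from h import *
goal([600,-140,240],113)"
```

```text
shift [  97.19 -200.99   -2.69] turn [-1.000e-04  5.000e-04  5.684e-01]
```

>>> {"name": "servo_tool", "arguments": {
  "rows": [
    [[85,97,-200,0,0,0,0.568],[85,97,-200,0,0,0,0.568],[85,97,-200,0,0,0,0.568],[85,97,-200,0,0,0,0.568],[85,97,-200,0,0,0,0.568],[85,97,-200,0,0,0,0.568]]
  ]
}}

```text
clock: 2.15
position: [599.3, -136.4, 236.7]
ee_rot: [-0.202, 0.979, 0.0, -0.001]
contact_force: [0.3, 0.5, -0.3]
gripper_width: 85.0
grasp_force: 0.0
```

```bash
python3 - <<'E'
from h import *
s=arm.read_state();print(s['position'],s['joints'],np.abs(s['joint_vel']).max())
p,i=snap('wrist','w1.png'); np.savez('p1.npz',*p)
E
```

```text
[ 599.30754139 -136.38674553  236.73096786] [ 3.90830917e-02  3.64124257e-01 -9.56244443e-03 -3.62695730e-04
 -1.19820858e+00 -1.20198005e+00] 0.021556558249237506
```

>>> {"name": "servo_tool", "arguments": {
  "rows": [
    [[85,0,80,0,0,0,0],[85,0,80,0,0,0,0],[85,0,80,0,0,0,0],[85,0,80,0,0,0,0]]
  ]
}}

```text
clock: 2.7
position: [568.3, -63.2, 237.6]
ee_rot: [-0.203, 0.979, -0.0, 0.0]
contact_force: [-0.4, 0.3, -0.1]
gripper_width: 85.2
grasp_force: 0.0
```

```bash
python3 - <<'E'
from h import *
s=arm.read_state();print(s['position'],s['joints'],np.abs(s['joint_vel']).max())
p,i=snap('wrist','w2.png'); np.savez('p2.npz',*p)
a=cv2.imread('pics/w1.png'); 
cv2.imwrite('pics/w12.png',np.hstack([cv2.resize(x,(0,0),fx=1.0,fy=1.0)[:,120:520] for x in(a,i)]))
E
```

```text
[568.31394552 -63.15467424 237.56958415] [ 1.72701516e-01  2.89616886e-01 -1.16798114e-01  2.80624318e-04
 -1.16364090e+00 -1.33506804e+00] 0.014721733338015904
```

View pics/w12.png

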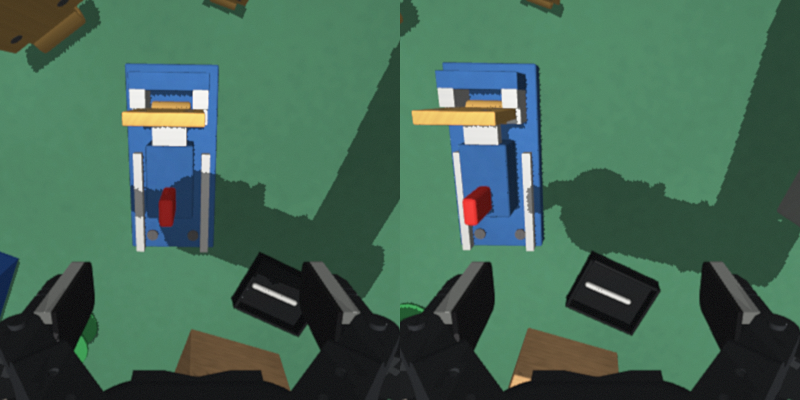

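The wrist pictures show the vise. The leaf's top face is at w1 (164,118) and at w2 (454,118), both crop columns. The red handle is at w1 (167,207) and w2 (477,205). I'll fit the described boxes to the colour masks in both views.

```bash
cat >> h.py <<'E'
from scipy.optimize import minimize
def box(a,b): return np.array([[x,y,z] for x in(a[0],b[0]) for y in(a[1],b[1]) for z in(a[2],b[2])],float)
def place(pts,q): 
    c,s=np.cos(q[2]),np.sin(q[2]); return np.c_[q[0]+c*pts[:,0]-s*pts[:,1],q[1]+s*pts[:,0]+c*pts[:,1],pts[:,2]+q[3]]
def hull(p,W,sh):
    m=np.zeros(sh,np.uint8); u=np.array([proj(p,X) for X in W]); cv2.fillConvexPoly(m,cv2.convexHull((u*16).round().astype(np.int32)),1,shift=4); return m>0
def fit(views,pts,q0,free):
    """views: list of (params, mask); best IoU of the hull of pts"""
    def f(d):
        q=np.array(q0,float); q[free]+=d*np.array([1,1,.02,1])[free]; W=place(pts,q)
        return -sum((h&m).sum()/(h|m).sum() for h,m in((hull(p,W,m.shape),m) for p,m in views))
    n=len(free); r=minimize(f,np.zeros(n),method='Nelder-Mead',options=dict(initial_simplex=np.vstack([np.zeros(n),6*np.eye(n)]),maxiter=400))
    q=np.array(q0,float); q[free]+=r.x*np.array([1,1,.02,1])[free]; return q.round(3),r.fun/len(views)
def comp(m,at):
    n,l=cv2.connectedComponents(m.astype(np.uint8)); return l==l[at[1],at[0]]
def mask(im,lo,hi):
    return cv2.inRange(cv2.cvtColor(im,cv2.COLOR_BGR2HSV),lo,hi)>0
E
python3 - <<'E'
from h import *
ims=[cv2.imread(f'pics/w{k}.png') for k in(1,2)]; ps=[tuple(np.load(f'p{k}.npz')[f'arr_{j}'] for j in range(3)) for k in(1,2)]
red=[(p,mask(i,(0,180,50),(6,255,255))|mask(i,(174,180,50),(180,255,255))) for p,i in zip(ps,ims)]
at=[(287,207),(197,205)]; red=[(p,comp(m,a)) for (p,m),a in zip(red,at)]
yel=[(p,comp(mask(i,(12,120,90),(30,255,255)),a)) for (p,i),a in zip(zip(ps,ims),[(284,118),(174,118)])]
for p,m in red+yel: y,x=np.nonzero(m); print(m.sum(),x.min(),x.max(),y.min(),y.max())
q0=[556,-183,np.radians(23),0]
print('leaf ',fit(yel,box((-5,-30,49),(5,30,119)),q0,[0,1,2,3]))
print('handle box',fit(red,box((-12,-6,60),(12,6,105)),[627,-152,np.radians(23),0],[0,1,2,3]))
print('vise via handle',fit(red,box((63,-6,60),(87,6,105)),q0,[0,1,3]))
E
```

```text
522 279 294 188 225
758 183 210 187 224
1593 242 324 102 126
1645 132 231 100 125
leaf  (array([ 5.57647e+02, -1.80980e+02,  4.16000e-01, -1.21400e+00]), np.float64(-0.7607644878867017))
handle box (array([ 6.32647e+02, -1.51574e+02,  2.67000e-01, -7.55100e+00]), np.float64(-0.775705945430716))
vise via handle (array([ 5.64678e+02, -1.82198e+02,  4.01000e-01, -1.38400e+01]), np.float64(-0.7601740653582374))
```

```bash
python3 -c "
from h import *
goal([629,-151,130],113.5);goal([629,-151,68],113.5)"
```

```text
shift [ -20.94 -104.32  107.38] turn [-0.0003  0.0003 -0.0024]
shift [ -20.92 -104.3   169.38] turn [-0.0003  0.0003 -0.0024]
```

>>> {"name": "servo_tool", "arguments": {
  "rows": [
    [[50,-21,-104,107,0,0,0],[50,-21,-104,107,0,0,0],[50,-21,-104,107,0,0,0],[50,-21,-104,107,0,0,0],[50,-21,-104,140,0,0,0],[50,-21,-104,168,0,0,0],[50,-21,-104,168,0,0,0]]
  ]
}}

```text
clock: 3.62
position: [627.4, -150.2, 68.1]
ee_rot: [-0.202, 0.979, 0.0, -0.002]
contact_force: [0.6, 1.4, 0.5]
gripper_width: 50.0
grasp_force: 0.0
```

```bash
python3 - <<'E'
from h import *
print(arm.read_state()['position'])
p,i=snap('wrist','w3.png'); j=cv2.resize(i[100:400,120:520],None,fx=1,fy=1); 
t=snap('side','s3.png')[1]; cv2.imwrite('pics/c3.png',np.hstack([j,cv2.resize(t[160:260,290:410],None,fx=3,fy=3)]))
E
```

```text
[ 627.36903701 -150.20365962   68.13265446]
```

View pics/c3.png

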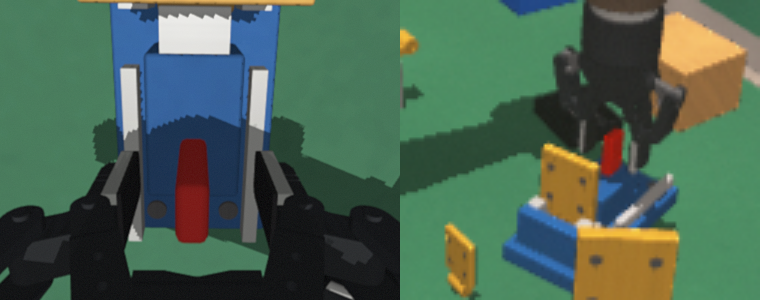

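The handle (190,190 in the crop) stands centred between the fingers, so I close on it and pull.

>>> {"name": "servo_tool", "arguments": {
  "rows": [
    [[0,0,0,0,0,0,0],[0,0,0,0,0,0,0],[0,0,0,0,0,0,0],[0,0,0,0,0,0,0],[0,0,0,0,0,0,0]]
  ]
}}

```text
clock: 4.35
position: [629.8, -151.1, 70.8]
ee_rot: [-0.202, 0.979, -0.001, 0.001]
contact_force: [1.6, -3.7, 6.4]
gripper_width: 11.4
grasp_force: 59.3
```

>>> {"name": "servo_tool", "arguments": {
  "rows": [
    [[0,-6,0,0,0,0,0],[0,-12,0,0,0,0,0],[0,-18,0,0,0,0,0],[0,-24,0,0,0,0,0],[0,-30,0,0,0,0,0],[0,-36,0,0,0,0,0],[0,-39,0,0,0,0,0],[0,-41,0,0,0,0,0],[0,-42,0,0,0,0,0],[0,-42,0,0,0,0,0]]
  ]
}}

```text
clock: 5.6
position: [664.8, -136.5, 70.8]
ee_rot: [-0.202, 0.979, -0.001, -0.002]
contact_force: [-6.7, -9.0, 9.2]
gripper_width: 11.0
grasp_force: 59.7
```

```bash
python3 -c "
from h import *
s=arm.read_state();print(s['position'],s['contact_force'],np.linalg.norm((s['position']-np.array([627.4,-150.2,68.1]))[:2]))"
```

```text
[ 664.80468742 -136.50669367   70.7783374 ] [-6.72286427 -8.96574453  9.24957813] 39.83236471863165
```

>>> {"name": "servo_tool", "arguments": {
  "rows": [
    [[0,-2,0,0,0,0,0],[0,-4,0,0,0,0,0],[0,-5,0,0,0,0,0],[0,-5,0,0,0,0,0]]
  ]
}}

```text
clock: 6.1
position: [664.8, -136.4, 70.7]
ee_rot: [-0.201, 0.98, -0.001, -0.008]
contact_force: [-15.2, -12.9, 14.6]
gripper_width: 11.0
grasp_force: 60.2
```

>>> {"name": "servo_tool", "arguments": {
  "rows": [
    [[0,5,0,0,0,0,0],[0,5,0,-1,0,0,0],[50,5,0,-2,0,0,0],[50,5,0,-2,0,0,0],[50,5,0,-2,0,0,0],[50,5,0,-60,0,0,0],[50,5,0,-120,0,0,0],[50,5,0,-160,0,0,0],[50,5,0,-160,0,0,0]]
  ]
}}

```text
clock: 7.22
position: [669.2, -133.4, 234.2]
ee_rot: [-0.203, 0.979, -0.001, 0.005]
contact_force: [0.0, 0.3, 0.3]
gripper_width: 49.6
grasp_force: 0.0
```

```bash
python3 -c "
from h import *
a=np.radians(23.5)
goal([557.5+10*np.cos(a),-181.5+10*np.sin(a),230],203.5)
goal([557.5,-181.5,230],23.5);print(arm.read_state()['joints'])"
```

```text
shift [111.67   0.37   3.26] turn [-0.0098  0.0034 -1.572 ]
shift [121.67   0.36   3.18] turn [0.0034 0.0098 1.5696]
[ 3.99028965e-02  4.77283219e-01  1.62465360e-01  8.35263828e-04
 -1.24665145e+00 -1.20201422e+00]
```

>>> {"name": "servo_tool", "arguments": {
  "rows": [
    [[60,120,0,3,0,0,-1.572],[60,120,0,3,0,0,-1.572],[60,120,0,3,0,0,-1.572],[60,120,0,3,0,0,-1.572],[60,120,0,3,0,0,-1.572],[60,120,0,3,0,0,-1.572],[60,120,0,3,0,0,-1.572],[60,120,0,3,0,0,-1.572],[60,120,0,3,0,0,-1.572],[60,120,0,3,0,0,-1.572]]
  ]
}}

```text
clock: 8.48
position: [556.6, -180.9, 224.9]
ee_rot: [0.836, -0.549, -0.001, 0.0]
contact_force: [0.4, -0.2, -0.0]
gripper_width: 60.3
grasp_force: 0.0
```

```bash
python3 - <<'E'
from h import *
s=arm.read_state();print(s['position'],Ro.from_quat(s['ee_rot']).as_matrix()[:,1],np.abs(s['joint_vel']).max())
p,i=snap('wrist','w4.png'); np.savez('p4.npz',*p)
for z in(119,84): print(proj(p,[557.5,-181.5,z]))
t=snap('side','s4.png')[1]; t2=snap('top','t4.png')[1]
cv2.imwrite('pics/c4.png',np.hstack([i[:,120:520],np.vstack([cv2.resize(x,(400,200)) for x in(t[190:265,310:460],t2[155:230,310:460])])]))
E
```

```text
[ 556.56602364 -180.89937445  224.94787589] [-0.91772506 -0.39721244  0.00173157] 0.020713104206270067
[316.4229694  197.95173845]
[316.38780502 185.85956856]
```

View pics/c4.png

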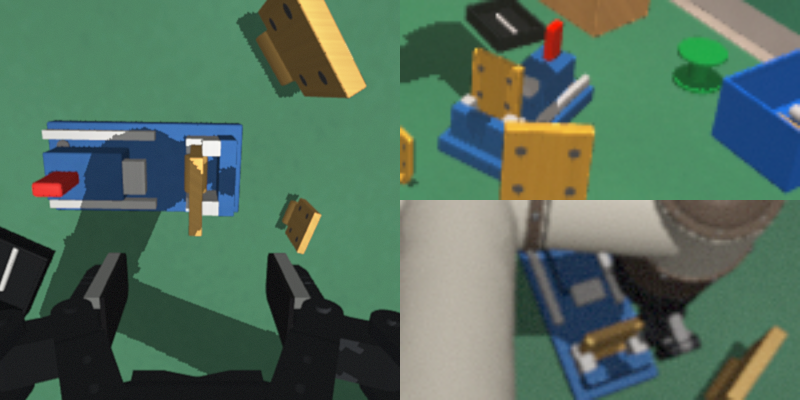

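The jaw is open: its nose is clear of the leaf, with the gap visible at crop (165,175). The leaf still stands at crop (196,192), within 3 mm of where I predicted it. I'll descend and grip.

>>> {"name": "servo_tool", "arguments": {
  "rows": [
    [[60,2,0,40,0,0,0],[60,2,0,80,0,0,0],[60,2,0,110,0,0,0],[60,2,0,130,0,0,0],[60,2,0,141,0,0,0],[60,2,0,141,0,0,0],[0,2,0,141,0,0,0],[0,2,0,141,0,0,0],[0,2,0,141,0,0,0],[0,2,0,141,0,0,0]]
  ]
}}

```text
clock: 9.88
position: [558.4, -183.2, 86.1]
ee_rot: [0.836, -0.549, 0.001, -0.0]
contact_force: [-1.3, 1.0, 3.8]
gripper_width: 9.1
grasp_force: 59.9
```

>>> {"name": "servo_tool", "arguments": {
  "rows": [
    [[0,0,0,0,0,0,0],[0,0,0,0,0,0,0]]
  ]
}}

```text
clock: 10.12
position: [558.4, -183.2, 86.1]
ee_rot: [0.836, -0.549, 0.001, -0.0]
contact_force: [-1.2, 0.8, 5.6]
gripper_width: 9.3
grasp_force: 60.2
```

>>> {"name": "servo_tool", "arguments": {
  "rows": [
    [[0,0,0,-5,0,0,0],[0,0,0,-15,0,0,0],[0,0,0,-30,0,0,0],[0,0,0,-50,0,0,0],[0,0,0,-75,0,0,0],[0,0,0,-100,0,0,0],[0,0,0,-120,0,0,0],[0,0,0,-140,0,0,0],[0,0,0,-140,0,0,0]]
  ]
}}

```text
clock: 11.25
position: [558.0, -183.5, 227.3]
ee_rot: [0.836, -0.549, 0.001, -0.001]
contact_force: [0.2, 0.6, -3.7]
gripper_width: 9.2
grasp_force: 59.2
```

```bash
python3 - <<'E'
from h import *
s=arm.read_state();print(s['position'],s['joints'],s['contact_force'])
# look pose: TCP so that jamb seen
goal([551,200,250],183)
goal([551,280,250],183)
E
```

```text
[ 557.9543753  -183.46326246  227.34332883] [-4.19389633e-02  3.22142024e-01 -9.64677428e-02  4.00495480e-04
 -1.14915249e+00  4.50742675e-01] [ 0.24329559  0.59553784 -3.67573038]
shift [-354.57 -146.17  -22.87] turn [-0.0028 -0.0012  0.3566]
shift [-427.97 -177.98  -22.91] turn [-0.0028 -0.0012  0.3566]
```

>>> {"name": "servo_tool", "arguments": {
  "rows": [
    [[0,-425,-177,-23,0,0,0.357],[0,-425,-177,-23,0,0,0.357],[0,-425,-177,-23,0,0,0.357],[0,-425,-177,-23,0,0,0.357],[0,-425,-177,-23,0,0,0.357],[0,-425,-177,-23,0,0,0.357],[0,-425,-177,-23,0,0,0.357],[0,-425,-177,-23,0,0,0.357],[0,-425,-177,-23,0,0,0.357],[0,-425,-177,-23,0,0,0.357]]
  ]
}}

```text
clock: 12.5
position: [550.4, 276.3, 247.0]
ee_rot: [0.725, -0.689, -0.0, 0.002]
contact_force: [-0.2, -0.4, -3.0]
gripper_width: 9.2
grasp_force: 59.2
```

```bash
python3 - <<'E'
from h import *
s=arm.read_state();print(s['position'],np.abs(s['joint_vel']).max(),s['clock'])
p,i=snap('wrist','w5.png'); np.savez('p5.npz',*p)
E
```

```text
[550.41641876 276.25798347 247.00315935] 0.017914851719259824 12.5
```

>>> {"name": "servo_tool", "arguments": {
  "rows": [
    [[0,20,60,0,0,0,0],[0,20,60,0,0,0,0],[0,20,60,0,0,0,0],[0,20,60,0,0,0,0]]
  ]
}}

```text
clock: 13.05
position: [493.3, 254.0, 248.9]
ee_rot: [0.725, -0.689, 0.0, -0.001]
contact_force: [-0.1, 0.7, -3.5]
gripper_width: 9.2
grasp_force: 60.6
```

```bash
python3 - <<'E'
from h import *
s=arm.read_state();print(s['position'],np.abs(s['joint_vel']).max(),s['clock'])
p,i=snap('wrist','w6.png'); np.savez('p6.npz',*p)
a=cv2.imread('pics/w5.png'); 
for k,q in((5,[tuple(np.load('p5.npz')[f'arr_{j}'] for j in range(3))]),(6,[p])): print(k,proj(q[0],[551,200,75]))
cv2.imwrite('pics/w56.png',np.hstack([x[:,120:520] for x in(a,i)]))
E
```

```text
[493.27414403 254.03542369 248.86761945] 0.009944912397384657 13.05
5 [321.11256384  91.10937269]
6 [254.88640044 113.73600363]
```

View pics/w56.png

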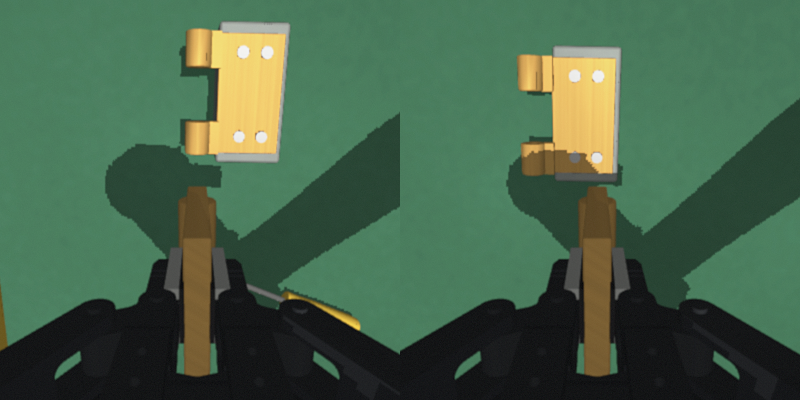

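Both views show the jamb knuckles and the held leaf. In w5 the knuckles are at crop (199,47) and (197,138), and in w6 at (530,72) and (533,158). The leaf's top face runs from row 238 to row 376 at column 197. I'll fit the jamb and the leaf offset.

```bash
python3 - <<'E'
from h import *
L=lambda k:tuple(np.load(f'p{k}.npz')[f'arr_{j}'] for j in range(3))
V=[]
for k,cut in((5,180),(6,184)):
    i=cv2.imread(f'pics/w{k}.png'); m=mask(i,(12,110,60),(32,255,255)).astype(np.uint8); m[cut:]=0
    m=cv2.morphologyEx(m,cv2.MORPH_CLOSE,np.ones((3,3))); n,l,st,_=cv2.connectedComponentsWithStats(m); m=l==1+st[1:,4].argmax()
    c,_=cv2.findContours(m.astype(np.uint8),cv2.RETR_EXTERNAL,2); m=np.zeros(m.shape,np.uint8); cv2.drawContours(m,c,-1,1,-1); V.append((L(k),m>0)); print(m.sum(),cv2.boundingRect(m))
a=np.linspace(0,2*np.pi,24,endpoint=False)
cyl=lambda y0,y1:np.array([[11*np.cos(t),y,75+11*np.sin(t)] for t in a for y in(y0,y1)])
def parts(b): return [cyl(22,50),cyl(-50,-22),box((-18,22,64),(0,50,70)),box((-18,-50,64),(0,-22,70)),box((-b,-50,64),(-17,50,70))]
S=np.array([1,1,.02,1,1.])
def f(d):
    q=np.array([551,200,np.radians(3),0,72.])+d*S; s=0
    for p,m in V:
        h=np.zeros(m.shape,bool)
        for c in parts(q[4]): h|=hull(p,place(c,q[:4]),m.shape)
        s-=(h&m).sum()/(h|m).sum()
    return s/2
r=minimize(f,np.zeros(5),method='Nelder-Mead',options=dict(initial_simplex=np.vstack([np.zeros(5),5*np.eye(5)]),maxiter=600))
q=np.array([551,200,np.radians(3),0,72.])+r.x*S;print(q.round(3),np.degrees(q[2]),r.fun)
for k,T,Q in((5,[550.42,276.26,247.0],[.725,-.689,0,.002]),(6,[493.27,254.04,248.87],[.725,-.689,0,-.001])):
    R=Ro.from_quat(Q).as_matrix(); print('tool y deg',np.degrees(np.arctan2(R[1,1],R[0,1])))
    for uv in((317,238),(317,376)): print((R.T@(onz(L(k),uv,T[2]+33)-T)).round(1))
print(Ro.from_quat(arm.read_state()['ee_rot']).as_matrix()[:,1])
E
```

```text
9899 (305, 29, 101, 126)
9353 (237, 55, 99, 121)
[ 5.53452e+02  2.03131e+02  3.40000e-02 -3.07900e+00  7.13280e+01] 1.949083155398724 -0.9807209723556305
tool y deg -177.08339349004135
[ 28.1  -0.7 -32.9]
[-28.8  -0.7 -33.1]
tool y deg -177.08322188472354
[ 28.1  -0.7 -33. ]
[-28.9  -0.7 -33. ]
[-9.98698036e-01 -5.10028496e-02 -9.70779598e-04]
```

```bash
python3 -c "
from h import *
goal([552.8,203,190],181.95)"
```

```text
shift [ 54.16 -56.84  58.65] turn [-0.001   0.0008  0.017 ]
```

>>> {"name": "servo_tool", "arguments": {
  "rows": [
    [[0,27,-28,20,0,0,0.017],[0,54,-57,35,0,0,0.017],[0,54,-57,50,0,0,0.017],[0,54,-57,59,0,0,0.017],[0,54,-57,59,0,0,0.017],[0,54,-57,59,0,0,0.017]]
  ]
}}

```text
clock: 13.85
position: [552.2, 203.9, 190.1]
ee_rot: [0.72, -0.694, 0.0, -0.001]
contact_force: [-0.6, 0.7, -3.0]
gripper_width: 9.2
grasp_force: 60.6
```

```bash
python3 - <<'E'
from h import *
goal([552.8,203,190],181.95)
s=arm.read_state();T=s['position'];R=Ro.from_quat(s['ee_rot']).as_matrix()
p,i=snap('wrist','w7.png'); t=snap('side','s7.png')[1]; np.savez('p7.npz',*p)
H=np.array([553.4,203.1,75]);yd=np.array([-np.sin(.034),np.cos(.034),0])
for d in(-50,-22,22,50): print(d,proj(p,H+d*yd+[0,0,11]).round(1))
for d in(-30,30): print(proj(p,T+R@[d,0,-33]).round(1))
cv2.imwrite('pics/c7.png',np.hstack([i[:,120:520],cv2.resize(t[130:210,230:310],(400,400),interpolation=cv2.INTER_CUBIC)]))
E
```

```text
shift [ 0.93 -0.6   0.08] turn [-0.0015  0.0006  0.0022]
-50 [316.5 128.7]
-22 [316.4 168.8]
22 [316.3 226.7]
50 [316.2 260.7]
[318.8 378.4]
[319.2 232.6]
```

View pics/c7.png

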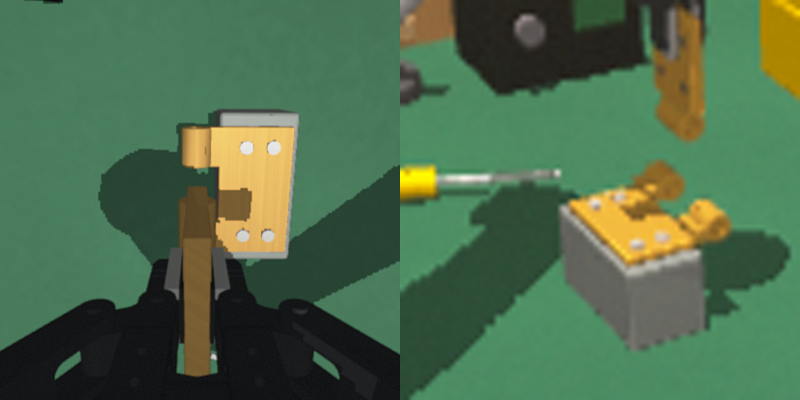

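The upper knuckle lies where I predicted: rows 127–168, centre column 197 against a predicted 196.5. The leaf's top near edge is at row 238 against a predicted 233. I'll solve for its small offset from the row profile.

```bash
python3 - <<'E'
from h import *
from scipy.optimize import least_squares
i=cv2.imread('pics/w7.png').astype(int); L=tuple(np.load('p7.npz')[f'arr_{j}'] for j in range(3))
print([(r,*i[r,314:321].mean(0).round().astype(int)) for r in list(range(183,206))+list(range(232,243))+list(range(370,380))])
s=arm.read_state();T=s['position'];R=Ro.from_quat(s['ee_rot']).as_matrix()
row=lambda x,z:proj(L,T+R@[x,0,z])[1]
for d in(-3,-2,-1,0,1,2):
  for e in(-2,0,2,4): print(d,e,[round(row(x+d,z+e),1) for x,z in((30,-33),(30,37),(18,40),(18,51),(18,62),(-30,-33))])
E
```

```text
[(183, np.int64(52), np.int64(68), np.int64(40)), (184, np.int64(52), np.int64(68), np.int64(40)), (185, np.int64(51), np.int64(69), np.int64(47)), (186, np.int64(46), np.int64(70), np.int64(69)), (187, np.int64(40), np.int64(72), np.int64(91)), (188, np.int64(38), np.int64(72), np.int64(94)), (189, np.int64(40), np.int64(73), np.int64(94)), (190, np.int64(39), np.int64(72), np.int64(93)), (191, np.int64(39), np.int64(72), np.int64(93)), (192, np.int64(40), np.int64(73), np.int64(95)), (193, np.int64(39), np.int64(73), np.int64(94)), (194, np.int64(39), np.int64(73), np.int64(93)), (195, np.int64(39), np.int64(73), np.int64(94)), (196, np.int64(39), np.int64(73), np.int64(94)), (197, np.int64(40), np.int64(73), np.int64(94)), (198, np.int64(39), np.int64(72), np.int64(93)), (199, np.int64(39), np.int64(73), np.int64(93)), (200, np.int64(40), np.int64(73), np.int64(93)), (201, np.int64(39), np.int64(72), np.int64(93)), (202, np.int64(39), np.int64(72), np.int64(92)), (203, np.int64(39), np.int64(72), np.int64(92)), (204, np.int64(39), np.int64(71), np.int64(91)), (205, np.int64(38), n
[... 3241 characters left out ...]
4(227.4), np.float64(179.0), np.float64(199.1), np.float64(193.6), np.float64(188.7), np.float64(372.3)]
1 4 [np.float64(225.2), np.float64(178.1), np.float64(198.1), np.float64(192.7), np.float64(187.8), np.float64(368.4)]
2 -2 [np.float64(229.0), np.float64(178.9), np.float64(199.5), np.float64(193.9), np.float64(188.8), np.float64(378.1)]
2 0 [np.float64(226.7), np.float64(178.0), np.float64(198.4), np.float64(192.9), np.float64(187.9), np.float64(374.1)]
2 2 [np.float64(224.6), np.float64(177.1), np.float64(197.4), np.float64(192.0), np.float64(187.1), np.float64(370.1)]
2 4 [np.float64(222.5), np.float64(176.3), np.float64(196.3), np.float64(191.0), np.float64(186.2), np.float64(366.3)]
```

>>> {"name": "servo_tool", "arguments": {
  "rows": [
    [[0,2.8,-0.6,0,0,0,0.002],[0,2.8,-0.6,8,0,0,0.002],[0,2.8,-0.6,16,0,0,0.002],[0,2.8,-0.6,24,0,0,0.002],[0,2.8,-0.6,31,0,0,0.002],[0,2.8,-0.6,37,0,0,0.002],[0,2.8,-0.6,42,0,0,0.002],[0,2.8,-0.6,46,0,0,0.002],[0,2.8,-0.6,50,0,0,0.002],[0,2.8,-0.6,50,0,0,0.002]]
  ]
}}

```text
clock: 15.2
position: [552.6, 200.2, 138.8]
ee_rot: [0.719, -0.695, -0.0, 0.0]
contact_force: [-0.2, -0.1, -3.8]
gripper_width: 9.2
grasp_force: 60.7
```

```bash
python3 -c "
from h import *
goal([552.8,201.1,125.7],181.95)"
```

```text
shift [-0.89 -0.27 13.14] turn [ 0.0006 -0.0004 -0.001 ]
```

No contact so far, and the force is only the leaf's weight. I'll go the rest of the way.

>>> {"name": "servo_tool", "arguments": {
  "rows": [
    [[0,-0.5,-0.2,3,0,0,0],[0,-0.5,-0.2,6,0,0,0],[0,-0.5,-0.2,9,0,0,0],[0,-0.5,-0.2,11,0,0,0],[0,-0.5,-0.2,13,0,0,0],[0,-0.5,-0.2,13,0,0,0],[0,-0.5,-0.2,13,0,0,0]]
  ]
}}

```text
clock: 16.08
position: [553.0, 200.9, 126.3]
ee_rot: [0.719, -0.695, 0.0, -0.0]
contact_force: [0.8, 0.3, -3.9]
gripper_width: 9.4
grasp_force: 60.7
```

```bash
python3 - <<'E'
from h import *
goal([552.8,201.1,125.7],181.95)
s=arm.read_state();T=s['position'];R=Ro.from_quat(s['ee_rot']).as_matrix();print(s['contact_force'],s['wrist_torque'])
p,i=snap('wrist','w8.png'); ps,t=snap('side','s8.png')
print(R.round(4)); print('hole leaf',proj(ps,T+R@[-2,0,51])); print('jamb',proj(ps,[553.4,203.1,75]))
cv2.imwrite('pics/c8.png',np.hstack([i[100:400,120:520],cv2.resize(t[145:205,245:325],(400,300),interpolation=cv2.INTER_CUBIC)]))
E
```

```text
shift [-0.24  0.19  0.59] turn [-0.0002  0.0001 -0.001 ]
[ 0.83639792  0.29225672 -3.86200005] [ 0.00335778  0.02139121 -0.02853012]
[[ 3.300e-02 -9.995e-01  2.000e-04]
 [-9.995e-01 -3.300e-02  1.000e-04]
 [-1.000e-04 -2.000e-04 -1.000e+00]]
hole leaf [286.92672568 169.08700115]
jamb [287.01672779 169.10210985]
```

View pics/c8.png

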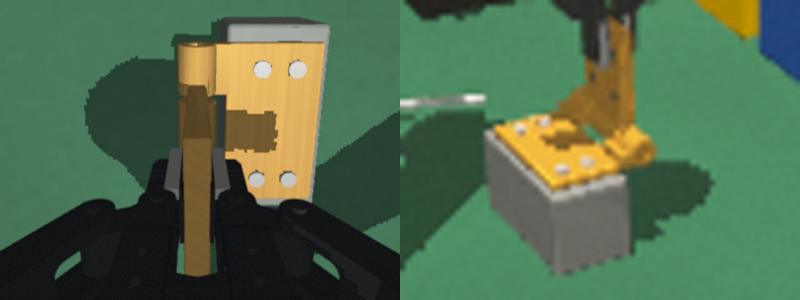

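The loose knuckle sits between the fixed ones without contact, and the side view agrees: both holes project to (287,169). One last check of the sideways line-up, from the silhouette edges.

```bash
python3 - <<'E'
from h import *
i=cv2.imread('pics/w8.png'); p=P('wrist'); m=mask(i,(12,110,50),(32,255,255))
for r in (150,160,170,180,195,205,215,225,235,245): c=np.nonzero(m[r,290:345])[0]+290; print(r,c.min(),c.max())
s=arm.read_state();T=s['position'];R=Ro.from_quat(s['ee_rot']).as_matrix()
a=np.linspace(0,2*np.pi,48)
def sil(C,xd,yd,ys):
    for y in ys:
        u=np.array([proj(p,C+y*yd+11*np.cos(t)*xd+[0,0,11*np.sin(t)]) for t in a]); print(y,'L',u[u[:,0].argmin()].round(1),'R',u[u[:,0].argmax()].round(1))
g=.034; xd=np.array([np.cos(g),np.sin(g),0]); yd=np.array([-xd[1],xd[0],0])
print('fixed');sil(np.array([553.4,203.1,75]),xd,yd,(-50,-40,-30,-22))
print('leaf');sil(T+R@[-2,0,51],-R[:,1],-R[:,0],(-18,-10,0,10,18))
u=[proj(p,T+R@[x,y,-33]).round(1) for x in(28,0) for y in(-5,5)];print('plate top',u)
print(sorted(set(np.nonzero(m[300,290:345])[0][[0,-1]]+290)),sorted(set(np.nonzero(m[340,290:345])[0][[0,-1]]+290)))
E
```

```text
150 297 344
160 298 344
170 298 344
180 298 344
195 302 332
205 298 335
215 299 335
225 299 335
235 299 335
245 299 335
fixed
-50 L [297.2 144. ] R [337.5 144.1]
-40 L [297.5 162. ] R [337.2 162.3]
-30 L [297.8 179.6] R [336.9 179.9]
-22 L [298.  193.3] R [336.6 193.6]
leaf
-18 L [298.9 199.8] R [337.4 200.2]
-10 L [299.1 213.1] R [337.2 213.5]
0 L [299.4 229.2] R [336.9 229.7]
10 L [299.6 244.9] R [336.6 245.4]
18 L [299.8 257.1] R [336.4 257.6]
plate top [array([304.3, 238.2]), array([334.1, 238.3]), array([305.1, 310.6]), array([333. , 310.6])]
[np.int64(304), np.int64(330)] [np.int64(304), np.int64(329)]
```

```bash
python3 -c "
from bench import arm
print(arm.job_done())"
```

```text
the job is handed in; nothing more can be done
None
```

The vise jaw is open at its stop, and the gripper is holding the brass leaf upright between the jamb's knuckles. Measured line-up is within about 1 mm; the height rests on your stated heights and the tool reading, as the camera read the jamb about 3 mm lower. There was no contact on the way in, and I handed the job in at about 16 s without touching the dish, pin, driver or wrench.

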